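# Call the customer and show the order

### The job

The customer's drink is ready: press the red plunger of the service bell all the way down and let it come up again, then point down at the tall orange mug, with the fingertips just above the middle of its mouth, and keep still there for about two seconds. Then show where to pay: point in the same way just above the blue tap pad of the card reader, and finish while still pointing there. Leave the bell standing where it is, do not touch the card reader, the cups or the other tableware, lift nothing, and do not bring the fingertips low over any of the other cups.

Things in the scene. Friction and masses are not known exactly. Their poses are not given: they have to be found in the camera images.
- bell: Loose service bell, 0.45 kg or a little more or less: black round foot 84 mm across and 9 mm high, shiny steel dome 76 mm across, red plunger on top, 66 mm high in all. Origin at the centre of its underside, z up. It and the card reader may swap sides of the counter.
- bell_plunger (a joint): Travel of the bell's red plunger in m: 0 up, 0.006 fully down (moves straight down, spring: about 1.4 N at first to 3.5 N at the bottom, and springs back when let go).
- bell_top (a point): Centre of the top face of the red plunger (a flat disc 26 mm across), 66 mm above the counter when up; it sinks with the plunger.
- reader: Card reader fixed to the counter: flat black square 85 x 85 mm, 27 mm high, small keys on the half towards -x, blue tap pad on the half towards +x. Origin at the centre of its underside, z up.
- reader_pad (a point): Centre of the blue tap pad (70 x 40 mm, with a small white ring in the middle) on top of the card reader, 28 mm above the counter, 18 mm from the reader's centre along its own +x. z points up.
- orange_mug: The tall orange mug, 78 mm across the mouth, 110 mm high, handle at its own +y. The tallest of the four cups, which stand in a row in any order. Origin at the centre of its underside, z up.
- orange_mug_rim (a point): Centre of the mouth of the tall orange mug, at rim height, 110 mm above the counter. z points up.
- espresso_cup: Small orange espresso cup (not the one meant), 60 mm across, 55 mm high, handle at its +y. Origin at the centre of its underside.
- green_mug: Green mug, 80 mm across, 90 mm high, handle at its +y. Origin at the centre of its underside.
- white_mug: White mug, 80 mm across, 90 mm high, handle at its +y. Origin at the centre of its underside.
- sugar_jar: Glass sugar jar with steel cap, 56 mm across, 100 mm high, between bell and reader. Origin at the centre of its underside.
- cup_stack: Stack of brown paper cups, 79 mm across, 118 mm high. Origin at the centre of its underside.
- syrup_bottle: Amber syrup bottle, 66 mm across, 210 mm high. Origin at the centre of its underside.
- saucer: White saucer, 130 mm across, 16 mm high. Origin at the centre of its underside.
There are look-alikes about, which are no part of the job. What is shaped like the syrup_bottle but yellow is not meant.

How it is judged (in metres and radians):
On the way, in this order (a step that is already met when the one before it is completed fails the run):
1. the bell's plunger is pressed down at least 4.5 mm of its 6 mm (value of joint bell_plunger above 0.0045 m), for 0.03 s.
2. then, plunger up, the tool points down at the tall orange mug for 1.5 s: TCP within 25 mm of the mouth's axis, 20 to 85 mm above the rim, nothing touched (horizontal distance between the grasp point and orange_mug_rim below 0.025 m and z of the grasp point in the frame of orange_mug_rim between 0.02 and 0.085 m and angle between the grasp point's own z axis and vertical above 2.2 rad and value of joint bell_plunger below 0.0015 m and contact force between each of orange_mug, espresso_cup, green_mug, white_mug, sugar_jar, cup_stack, syrup_bottle, saucer, reader and the fingers below 0.5 N and contact force between each of orange_mug, espresso_cup, green_mug, white_mug, sugar_jar, cup_stack, syrup_bottle, saucer, reader and the arm below 0.5 N), for 1.5 s.
At the end, for the whole second after the job is handed in: The tool still points down (within 50 degrees) just above the blue pad, no contact: TCP within 25 mm of its centre from above, 20 to 85 mm above it. Plunger up, bell upright and within 20 mm of its start, cups and bystanders within 8 mm of theirs (horizontal distance between the grasp point and reader_pad below 0.025 m and z of the grasp point in the frame of reader_pad between 0.02 and 0.085 m and angle between the grasp point's own z axis and vertical above 2.2 rad and value of joint bell_plunger below 0.0015 m and contact force between each of orange_mug, espresso_cup, green_mug, white_mug, sugar_jar, cup_stack, syrup_bottle, saucer, reader and the fingers below 0.5 N and contact force between each of orange_mug, espresso_cup, green_mug, white_mug, sugar_jar, cup_stack, syrup_bottle, saucer, reader and the arm below 0.5 N and distance of each of orange_mug, espresso_cup, green_mug, white_mug, sugar_jar, cup_stack, syrup_bottle, saucer from where it was at the start of the episode below 0.008 m and distance of bell from where it was at the start of the episode below 0.02 m and angle between bell's own z axis and vertical below 0.1 rad); the robot touches nothing.
It fails at once if the reader, a cup or a bystander is touched by the robot (over 0.5 N) (contact force between any of orange_mug, espresso_cup, green_mug, white_mug, sugar_jar, cup_stack, syrup_bottle, saucer, reader and the fingers above 0.5 N or contact force between any of orange_mug, espresso_cup, green_mug, white_mug, sugar_jar, cup_stack, syrup_bottle, saucer, reader and the arm above 0.5 N).
It fails at once if a cup or bystander is shifted by more than 8 mm or lifted (distance of any of orange_mug, espresso_cup, green_mug, white_mug, sugar_jar, cup_stack, syrup_bottle, saucer from where it was at the start of the episode above 0.008 m).
It fails at once if the bell is lifted, tipped or pushed more than 20 mm (height (world z) of bell above 0.008 m or angle between bell's own z axis and vertical above 0.2 rad or distance of bell from where it was at the start of the episode above 0.02 m).
It fails at once if another cup is pointed at: TCP within 25 mm of its axis and less than 50 mm above its rim ((horizontal distance between the grasp point and espresso_cup below 0.025 m and z of the grasp point in the frame of espresso_cup below 0.105 m) or (horizontal distance between the grasp point and green_mug below 0.025 m and z of the grasp point in the frame of green_mug below 0.14 m) or (horizontal distance between the grasp point and white_mug below 0.025 m and z of the grasp point in the frame of white_mug below 0.14 m)).
It also fails if it takes over 48 s, if anything falls off the work surface, if the arm or the gripper's body presses on something with over 40 N, if the wrist force passes 120 N, or if a joint passes its speed limit or range.

### The arm

A 7-joint arm with a two-finger parallel gripper is mounted at the origin on the work surface. World frame = base frame: x ahead of the robot, y to its left, z up, the work surface at z = 0. Lengths are in mm, angles in degrees, forces in N, time in s.
With the tool pointing down it reaches from about 400 to 900 mm from the base axis. Payload 5.6 kg.
Tool frame: the origin (TCP) lies between the finger pads, 19 mm behind the fingertips; this is the grasp point; z points along the fingers, y is the line along which they close (so a half turn about z gives the same grasp; the last joint's range is limited). The gripper opens to 92 mm and grips with 3 to 60 N. Pads are 20 mm wide; open, the fingers measure 128 mm over their backs; the gripper's body (75 mm by 189 mm) begins 69 mm behind the grasp point.
Start: joints at [-69.729, 26.786, -0.665, 91.828, 0.344, 61.387, -3.226], TCP at [251.245, 599.487, 233.292] pointing down, gripper open.
Joint ranges: [-144.91, 144.91], [-17.63, 115.5], [-89.93, 88.59], [15.96, 139.68], [-74.01, 254.01], [8.47, 105.57], [-167.45, 167.45]. Speed limits (degrees/s): [147.25, 147.25, 180, 180, 180, 180, 180].

### API

Orientations are given as [roll, pitch, yaw] about the fixed x, y, z axes, in that order (R = Rz(yaw) Ry(pitch) Rx(roll)).
In Python, from plant import monitor, vision, ticket gives the robot as it stands.
- The arm moves only by the tool apply_moves, never from a script. Its argument "series" is a list of rows, each a list of 3 entries, a list of its own where there are three numbers: the shift along the tool's x, y, z in mm, then the turn about the tool's z in degrees, then the closure, from 0 (fully open) to 1 (shut). In form: [[[tx, ty, tz], spin, hand], ...]. A call has 1 to 8 rows; each row is the pose to reach, as a shift and turn from the pose commanded when the call began, along the tool's axes at that moment; what a row does not reach only later rows make up. A row lasts 1/10 s, in which the tool goes at most 50 mm and 8.59 degrees, less where a joint would pass 70% of its speed; a pose out of reach is approached as far as the arm can. A call with a gripper value outside its range is refused whole. The fingers move at their own pace and stop on an object; "force" is the grip in N (left out, the last holds). Time passes only in rows, so rows that repeat a pose let the fingers close. It gives the time, the measured TCP pose, the force, the opening and the grip force at its end, in the units of the state.
- monitor.get_state(): the state, without advancing time (a new reading comes with each control period).
- vision.camera(name): name is "side" or "top" or "wrist"; returns the picture (480x640x3 uint8, red, green, blue); there is no depth.
- vision.calibration(name): a dict with "mtx" (3x3 intrinsics, pixels), "camera_from_world" (4x4, takes a point from world to camera coordinates); the wrist camera has in their place "tool_from_camera" (4x4, takes a point from camera to tool coordinates, whose origin is the TCP and whose axes are the flange's). Camera axes: x right, y down, z forward; pixel columns grow to the right and rows downward; lengths in mm; the calibration is good to about 2 mm. A picture is of the moment at which its call begins: read the wrist's pose just before it. calibration takes no time and is no camera call.
- ticket.hand_in(): hands the job in; it is judged then, once.
The state is a dict: "time": time; "qpos": joint angles; "qd": joint speeds; "effort": joint torques, N m; "ee_pos": TCP position; "orientation": TCP orientation; "wrist_force": force on the tool from outside, world axes, zero at the start; "ft_torque": the same for the moment, N m; "gripper_width": finger opening in mm; "finger_force": force on a finger pad.
Only numpy, scipy, OpenCV 4.12 (cv2) and the standard library are available. Lean on these libraries where they do the work, as an engineer would, in place of code of your own. Each camera call takes 0.05 s, during which the arm holds its last target. There are 200 camera calls.

## Working session

There is one attempt and no reset: what is moved stays moved. The work goes in short steps, Python scripts to look and compute and a tool call to move; the robot and the scene stay as the last step left them, time stands still between calls to the robot, and variables do not carry over. Pictures are saved under pics/ and viewed, at most 10 in all, crops included, and the job is handed in when it is done.

Besides the shell and the picture viewer there is one more tool, called after ">>>" by a JSON object that holds its "op" and its "data", one argument or row to a line. apply_moves: Moves the arm, as the interface text tells. Its arguments: {"type":"object","properties":{"series":{"type":"array","items":{"type":"array"}},"force":{"type":"number"}},"required":["series"]}

```bash
mkdir -p pics
python3 - <<'E'
from plant import monitor, vision
import cv2, numpy as np
np.set_printoptions(precision=3,suppress=True)
s=monitor.get_state(); print(s['time'],s['ee_pos'],s['orientation'],s['gripper_width'])
for n in ['top','side']:
    im=vision.camera(n); cv2.imwrite(f'pics/{n}.png',im[:,:,::-1]); c=vision.calibration(n); print(n,c['mtx'].tolist()); print(c['camera_from_world'])
E
```

```text
0.0 [251.066 598.939 232.314] [-179.896    0.008  157.259] 91.9726261474063
top [[442.84093079570005, 0.0, 325.303352395052], [0.0, 442.84093079570005, 237.3797691519062], [0.0, 0.0, 1.0]]
[[  -0.014   -1.      -0.007  -21.166]
 [  -0.997    0.015   -0.081  535.711]
 [   0.081    0.006   -0.997 1407.515]
 [   0.       0.       0.       1.   ]]
side [[459.63891932105804, 0.0, 317.8544367853931], [0.0, 459.63891932105804, 237.43327277455464], [0.0, 0.0, 1.0]]
[[   0.718   -0.696    0.    -403.025]
 [  -0.377   -0.389   -0.841  291.549]
 [   0.585    0.603   -0.542  901.51 ]
 [   0.       0.       0.       1.   ]]
```

View pics/top.png

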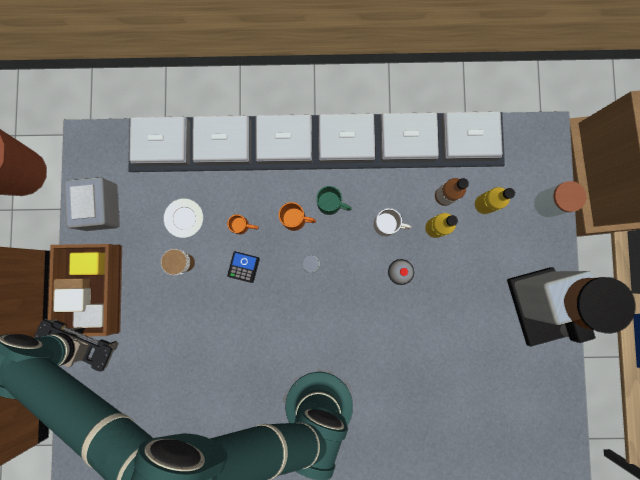

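View pics/side.png

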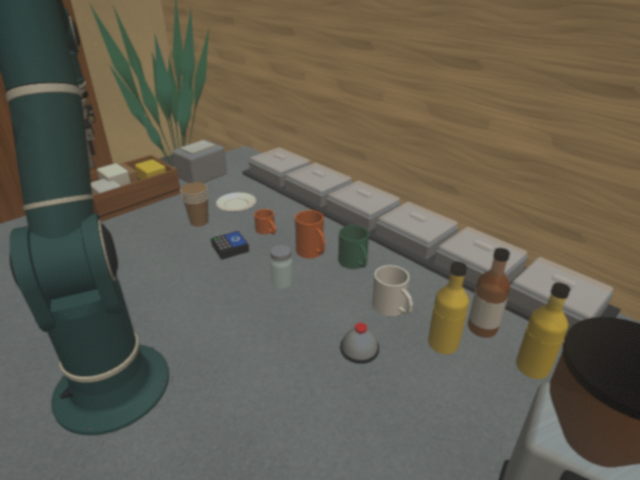

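The top view shows the red plunger at (404,272), the blue pad at about (245,262), the sugar jar at (311,264) and the cup stack at (176,262). There are two orange candidates for the mug: the small cup with a handle at (238,225) and the larger one at (292,216). The side view shows them at (264,221), small, and (310,232), tall, so the mug meant is (292,216) in the top view. For red, only the bell plunger fits; the item at (570,196) is terracotta and off to the side. Yellow bottles at (443,225) and (495,200) are the look-alikes.

```bash
cat > h.py <<'E'
import cv2, numpy as np
from plant import vision
np.set_printoptions(precision=1,suppress=True)
def cam(n):
    c=vision.calibration(n); T=np.array(c['camera_from_world']); return np.array(c['mtx']),T
def ray(n,uv):
    K,T=cam(n); R=T[:3,:3]; return -R.T@T[:3,3], R.T@np.linalg.solve(K,[*uv,1.])
def plane(n,uv,z):
    o,d=ray(n,uv); return o+d*(z-o[2])/d[2]
def tri(a,b):
    (o,d),(p,e)=ray('top',a),ray('side',b); s=np.linalg.lstsq(np.c_[d,-e],p-o,rcond=None)[0]
    A,B=o+d*s[0],p+e*s[1]; return (A+B)/2, np.linalg.norm(A-B)
def blob(im,lo,hi,near,r):
    h=cv2.cvtColor(im,cv2.COLOR_BGR2HSV); m=cv2.inRange(h,np.array(lo),np.array(hi))
    k=np.zeros_like(m); cv2.circle(k,near,r,255,-1); m&=k
    c=max(cv2.findContours(m,0,2)[0],key=cv2.contourArea); M=cv2.moments(c)
    return (M['m10']/M['m00'],M['m01']/M['m00']),cv2.minEnclosingCircle(c),cv2.contourArea(c),cv2.boundingRect(c)
E
python3 - <<'E'
from h import *
t,s=cv2.imread('pics/top.png'),cv2.imread('pics/side.png')
print('cam',ray('top',(0,0))[0])
red=[0,150,120],[6,255,255]; ora=[3,120,80],[16,255,255]; blu=[100,150,100],[125,255,255]
for n,c,a,b,r,z in [('plunger',red,(404,272),(361,328),9,66),('pad',blu,(245,262),(236,239),18,28),('mug',ora,(290,216),(310,225),20,110),('esp',ora,(238,225),(264,221),13,55)]:
    A=blob(t,*c,a,r);B=blob(s,*c,b,r+8)
    print(n,A[0],A[1],A[2],A[3],'plane',plane('top',A[0],z),'side',B[0],B[3],'tri',*tri(A[0],B[0]))
for n,uv,z in [('green',(328,200),90),('white',(387,221),90),('jar',(311,264),100),('stack',(175,262),118),('amber cap',(461,184),210),('yel',(451,220),210)]: print(n,plane('top',uv,z))
cv2.imwrite('pics/crop.png',np.hstack([cv2.resize(t[170:300,210:430],(400,236)),cv2.resize(s[190:320,210:430],(400,236))]))
E
```

```text
cam [ 419.   -37.4 1446.2]
plunger (403.5769230769231, 271.5) ((403.5, 271.5), 3.8079864978790283) 39.0 (400, 268, 8, 8) plane [ 421.9 -270.6   66. ] side (360.57547169811323, 327.26100628930817) (356, 324, 10, 8) tri [ 421.8 -271.1   62.3] 0.3603837098651961
pad (243.68492224475995, 261.05611899932387) ((243.73983764648438, 261.2926940917969), 12.048052787780762) 246.5 (232, 253, 24, 17) plane [462.6 233.5  28. ] side (235.0, 243.44444444444443) (233, 243, 6, 2) tri [462.9 237.4   9.1] 0.8559425689318927
mug (292.30815893236274, 215.55414012738854) ((294.5, 215.0), 16.101341247558594) 549.5 (279, 202, 31, 28) plane [596.2  69.9 110. ] side (309.69868356899076, 231.45278725824798) (295, 210, 30, 44) tri [602.2  74.   62.3] 0.8500560647083377
esp (237.72792494481234, 223.92825607064017) ((239.0, 223.5), 12.093486785888672) 302.0 (227, 214, 25, 20) plane [579.4 247.3  55. ] side (264.537517053206, 221.2419281491587) (255, 209, 20, 25) tri [583.  253.1  26.2] 0.5150944816650515
green [645.7 -39.3  90. ]
white [ 577.6 -220.    90. ]
jar [448.5  15.2 100. ]
stack [460.  422.9 118. ]
amber cap [ 665.4 -415.2  210. ]
yel [ 563.6 -383.2  210. ]
```

View pics/crop.png

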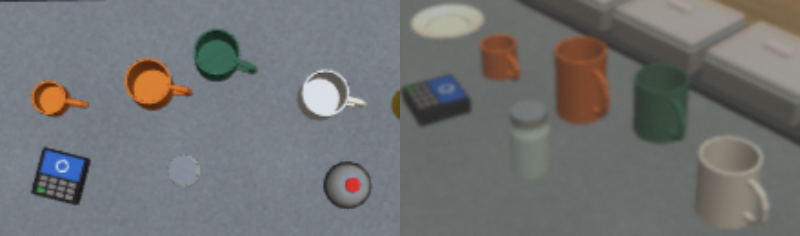

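The crop agrees with the choice: the wide, tall orange mug is beside the green one, the small espresso cup is beside the reader, and the red plunger is on the steel dome.

- **Bell top:** (422,-271). The triangulated height of 62 is plausible against 66.
- **Mug mouth:** (597,70,110).
- **Pad:** (462,233,28). Its half diagonal measures 38 mm against 40 mm expected.

All three are within reach. I'll close the hand and swing across high up.

>>> {"op": "apply_moves", "data": {
  "series": [
    [[-43,-21,-7],0,1],
    [[-86,-42,-7],0,1],
    [[-129,-64,-7],0,1],
    [[-172,-85,-7],0,1],
    [[-215,-107,-7],0,1],
    [[-258,-128,-7],0,1],
    [[-300,-149,-7],0,1],
    [[-341,-170,-7],0,1]
  ],
  "force": 10
}}

```text
time: 0.9
ee_pos: [501.0, 309.0, 240.1]
orientation: [-180.0, -0.0, 157.2]
wrist_force: [-0.2, -0.3, -0.3]
gripper_width: 29.8
finger_force: 0.0
```

>>> {"op": "apply_moves", "data": {
  "series": [
    [[-25,-40,0],0,1],
    [[-50,-80,0],0,1],
    [[-74,-119,0],0,1],
    [[-99,-159,0],0,1],
    [[-124,-199,0],0,1],
    [[-149,-239,0],0,1],
    [[-173,-278,0],0,1],
    [[-198,-318,0],0,1]
  ]
}}

```text
time: 1.7
ee_pos: [559.5, -60.5, 240.1]
orientation: [180.0, -0.0, 157.3]
wrist_force: [1.4, 0.3, -1.2]
gripper_width: 0.3
finger_force: 0.0
```

>>> {"op": "apply_moves", "data": {
  "series": [
    [[8,-41,0],0,1],
    [[15,-82,0],0,1],
    [[23,-124,10],0,1],
    [[30,-165,30],0,1],
    [[38,-206,50],0,1],
    [[45,-247,70],0,1],
    [[45,-247,70],0,1],
    [[45,-247,70],0,1]
  ]
}}

```text
time: 2.5
ee_pos: [422.1, -269.7, 169.9]
orientation: [180.0, -0.1, 157.1]
wrist_force: [0.1, 0.4, -0.2]
gripper_width: 0.4
finger_force: 0.0
```

Run:
```python
from h import *
from plant import monitor
from scipy.spatial.transform import Rotation as Ro
s=monitor.get_state(); p=np.array(s['ee_pos']); print(p,s['orientation'],s['wrist_force'])
im=vision.camera('wrist')[:,:,::-1].copy(); cv2.imwrite('pics/w1.png',im)
t=cv2.imread('pics/top.png')
c=vision.calibration('wrist'); X=np.array(c['tool_from_camera']); K=np.array(c['mtx']); print(X)
R=Ro.from_euler('xyz',s['orientation'],degrees=True).as_matrix()
uv=K@(X[:3,:3].T@(R.T@(np.array([422,-271,66])-p)-X[:3,3])); print('expected',uv[:2]/uv[2])
h=cv2.cvtColor(im,cv2.COLOR_BGR2HSV); m=cv2.inRange(h,np.array([0,150,100]),np.array([6,255,255]))
for c in cv2.findContours(m,0,2)[0]:
    if cv2.contourArea(c)>200:
        (u,v),r=cv2.minEnclosingCircle(c); d=R@X[:3,:3]@np.linalg.solve(K,[u,v,1]); o=p+R@X[:3,3]; print((u,v),r,o+d*(66-o[2])/d[2])
```

```text
[ 422.1 -269.7  169.9] [180.   -0.1 157.1] [ 0.1  0.4 -0.2]
[[   0.    -1.    -0.2   67.9]
 [   1.     0.     0.    -0.6]
 [  -0.    -0.2    1.  -151.9]
 [   0.     0.     0.     1. ]]
expected [316.8 245.1]
(316.01934814453125, 241.19061279296875) 18.201345443725586 [ 419.2 -270.4   66. ]
```

View pics/w1.png

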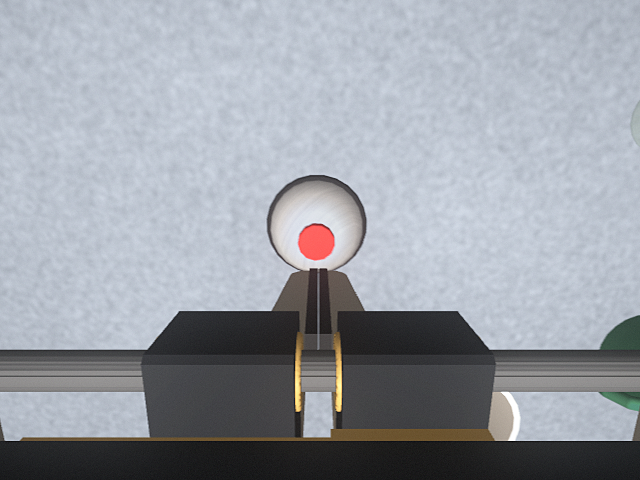

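The wrist view shows the plunger at (316,241), within 3 mm of the top-view estimate. The hand is right above it, so I'll press down slowly.

>>> {"op": "apply_moves", "data": {
  "series": [
    [[1,-2,30],0,1],
    [[1,-2,60],0,1],
    [[1,-2,75],0,1],
    [[1,-2,82],0,1],
    [[1,-2,86],0,1],
    [[1,-2,89],0,1],
    [[1,-2,91],0,1],
    [[1,-2,91],0,1]
  ]
}}

```text
time: 3.35
ee_pos: [422.0, -270.7, 80.0]
orientation: [180.0, 0.1, 157.3]
wrist_force: [0.6, 0.9, 3.3]
gripper_width: 0.7
finger_force: 1.5
```

>>> {"op": "apply_moves", "data": {
  "series": [
    [[0,0,1],0,1],
    [[0,0,2],0,1],
    [[0,0,2],0,1],
    [[0,0,2],0,1]
  ]
}}

```text
time: 3.75
ee_pos: [422.0, -270.9, 78.9]
orientation: [179.9, 0.1, 157.3]
wrist_force: [-1.6, 3.3, 15.2]
gripper_width: 0.7
finger_force: 7.5
```

The plunger is at its stop: the force jumped to 15 N. Now I'll lift off.

>>> {"op": "apply_moves", "data": {
  "series": [
    [[0,0,-5],0,1],
    [[0,0,-15],0,1],
    [[0,0,-40],0,1],
    [[0,0,-80],0,1],
    [[0,0,-120],0,1],
    [[0,0,-162],0,1],
    [[0,0,-162],0,1]
  ]
}}

```text
time: 4.45
ee_pos: [423.3, -273.0, 244.8]
orientation: [-180.0, 0.6, 157.2]
wrist_force: [-0.1, -0.6, 0.9]
gripper_width: 0.5
finger_force: 0.0
```

Run:
```python
from h import *
from plant import monitor
s=monitor.get_state(); p=s['ee_pos']; print(s['time'],p,s['wrist_force'])
t=vision.camera('top')[:,:,::-1].copy(); cv2.imwrite('pics/top2.png',t)
s_=vision.camera('side')[:,:,::-1].copy(); cv2.imwrite('pics/side2.png',s_)
A=blob(s_,[0,150,120],[6,255,255],(361,328),17); print('side plunger',A[0],A[3])
c,sn=np.cos(np.radians(157.26)),np.sin(np.radians(157.26))
for n,g in [('mug',(597,70,160)),('pad',(462,233,78))]:
    d=np.array(g)-p; print(n,[c*d[0]+sn*d[1],sn*d[0]-c*d[1],-d[2]]); p=g
```

```text
4.45 [ 423.3 -273.   244.8] [-0.1 -0.6  0.9]
side plunger (360.5462962962963, 327.32098765432096) (356, 324, 10, 8)
mug [np.float64(-27.632454400227857), np.float64(383.5380719280663), np.float64(84.83381404923787)]
pad [np.float64(187.51389115589723), np.float64(98.14550740392718), np.int64(82)]
```

In the side view the plunger is back up and the bell has not moved. On to the mug, staying high.

>>> {"op": "apply_moves", "data": {
  "series": [
    [[-3,48,0],0,1],
    [[-7,96,0],0,1],
    [[-10,144,0],0,1],
    [[-14,192,0],0,1],
    [[-17,240,0],0,1],
    [[-21,288,0],0,1],
    [[-24,336,0],0,1],
    [[-28,383,0],0,1]
  ]
}}

```text
time: 5.35
ee_pos: [594.3, 73.1, 237.1]
orientation: [-179.9, -0.2, 157.3]
wrist_force: [0.8, 0.1, 0.9]
gripper_width: 0.3
finger_force: 0.0
```

>>> {"op": "apply_moves", "data": {
  "series": [
    [[0,0,0],0,1],
    [[0,0,0],0,1]
  ]
}}

```text
time: 5.55
ee_pos: [593.8, 72.1, 236.9]
orientation: [-179.8, -0.2, 157.4]
wrist_force: [-0.5, -1.5, -0.0]
gripper_width: 0.5
finger_force: 0.0
```

Run:
```python
from h import *
from plant import monitor
from scipy.spatial.transform import Rotation as Ro
s=monitor.get_state(); p=np.array(s['ee_pos']); print(p,s['orientation'])
im=vision.camera('wrist')[:,:,::-1].copy(); cv2.imwrite('pics/w2.png',im)
c=vision.calibration('wrist'); X=np.array(c['tool_from_camera']); K=np.array(c['mtx'])
R=Ro.from_euler('xyz',s['orientation'],degrees=True).as_matrix()
for g in [(597,70,110),(636,70,110),(597,109,110)]:
    uv=K@(X[:3,:3].T@(R.T@(np.array(g)-p)-X[:3,3])); print(g,uv[:2]/uv[2])
```

```text
[593.8  72.1 236.9] [-179.8   -0.2  157.4]
(597, 70, 110) [318.1 241.7]
(636, 70, 110) [337.5 286.9]
(597, 109, 110) [366.7 222.2]
```

View pics/w2.png

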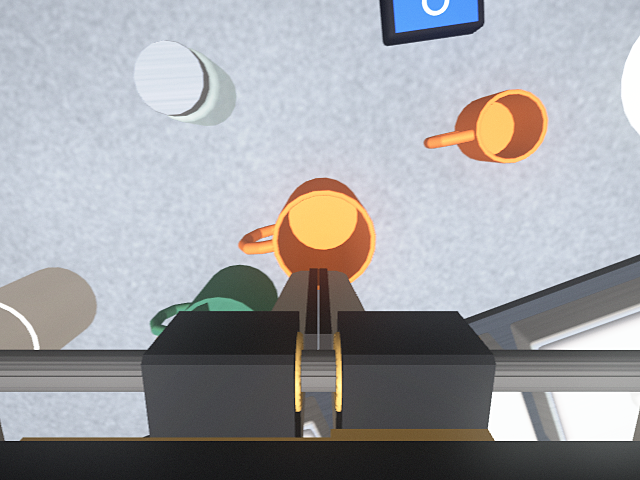

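The wrist view shows the mug mouth spanning columns 274–376, centred near (325,240). That puts it at about (597,74), within 5 mm of the top-view estimate. I'll descend to 50 mm above the rim and hold.

>>> {"op": "apply_moves", "data": {
  "series": [
    [[-2,2,25],0,1],
    [[-2,2,50],0,1],
    [[-2,2,70],0,1],
    [[-2,2,77],0,1],
    [[-2,2,77],0,1],
    [[-2,2,77],0,1],
    [[-2,2,77],0,1],
    [[-2,2,77],0,1]
  ]
}}

```text
time: 6.4
ee_pos: [598.1, 72.6, 163.4]
orientation: [179.9, 0.1, 157.3]
wrist_force: [0.6, -0.1, -0.5]
gripper_width: 0.7
finger_force: 0.0
```

>>> {"op": "apply_moves", "data": {
  "series": [
    [[0,0,0],0,1],
    [[0,0,0],0,1],
    [[0,0,0],0,1],
    [[0,0,0],0,1],
    [[0,0,0],0,1],
    [[0,0,0],0,1],
    [[0,0,0],0,1],
    [[0,0,0],0,1]
  ]
}}

```text
time: 7.2
ee_pos: [597.5, 72.7, 162.3]
orientation: [-180.0, 0.0, 157.3]
wrist_force: [-0.1, -0.4, 1.0]
gripper_width: 0.5
finger_force: 0.0
```

>>> {"op": "apply_moves", "data": {
  "series": [
    [[0,0,0],0,1],
    [[0,0,0],0,1],
    [[0,0,0],0,1],
    [[0,0,0],0,1],
    [[0,0,0],0,1],
    [[0,0,0],0,1],
    [[0,0,0],0,1],
    [[0,0,0],0,1]
  ]
}}

```text
time: 8.0
ee_pos: [597.5, 72.7, 162.3]
orientation: [180.0, 0.0, 157.3]
wrist_force: [-0.2, 0.3, 0.7]
gripper_width: 0.2
finger_force: 0.0
```

>>> {"op": "apply_moves", "data": {
  "series": [
    [[0,0,0],0,1],
    [[0,0,0],0,1],
    [[0,0,0],0,1],
    [[0,0,0],0,1],
    [[0,0,0],0,1],
    [[0,0,0],0,1]
  ]
}}

```text
time: 8.6
ee_pos: [597.5, 72.7, 162.3]
orientation: [180.0, -0.0, 157.3]
wrist_force: [0.4, 0.3, -0.3]
gripper_width: 0.4
finger_force: 0.0
```

Held for more than 2 s. Now up and over to the pad.

>>> {"op": "apply_moves", "data": {
  "series": [
    [[0,0,-30],0,1],
    [[0,0,-60],0,1],
    [[42,21,-60],0,1],
    [[84,43,-60],0,1],
    [[126,64,-60],0,1],
    [[168,86,-60],0,1],
    [[187,95,-40],0,1],
    [[187,95,0],0,1]
  ]
}}

```text
time: 9.4
ee_pos: [461.4, 237.5, 164.5]
orientation: [179.6, 0.2, 157.6]
wrist_force: [0.5, -0.4, -0.8]
gripper_width: 0.2
finger_force: 0.0
```

>>> {"op": "apply_moves", "data": {
  "series": [
    [[0,0,0],0,1],
    [[0,0,0],0,1]
  ]
}}

```text
time: 9.6
ee_pos: [462.0, 232.1, 162.5]
orientation: [-179.9, -0.0, 157.2]
wrist_force: [0.4, 0.9, 0.8]
gripper_width: 0.4
finger_force: 0.0
```

Run:
```python
from h import *
from plant import monitor
from scipy.spatial.transform import Rotation as Ro
s=monitor.get_state(); p=np.array(s['ee_pos']); print(p,s['orientation'])
im=vision.camera('wrist')[:,:,::-1].copy(); cv2.imwrite('pics/w3.png',im)
c=vision.calibration('wrist'); X=np.array(c['tool_from_camera']); K=np.array(c['mtx'])
R=Ro.from_euler('xyz',s['orientation'],degrees=True).as_matrix()
uv=K@(X[:3,:3].T@(R.T@(np.array((462,233,28))-p)-X[:3,3])); print('expected',uv[:2]/uv[2])
A=blob(im,[100,130,100],[125,255,255],(316,270),200); u,v=A[1][0]; print(A)
d=R@X[:3,:3]@np.linalg.solve(K,[u,v,1]); o=p+R@X[:3,3]; print(o+d*(28-o[2])/d[2])
```

```text
[462.  232.1 162.5] [-179.9   -0.   157.2]
expected [319.9 233.7]
((320.21845250876817, 231.6723570252666), ((320.07080078125, 230.5429229736328), 52.11248016357422), 4657.0, (271, 201, 98, 63))
[459.8 234.1  28. ]
```

View pics/w3.png

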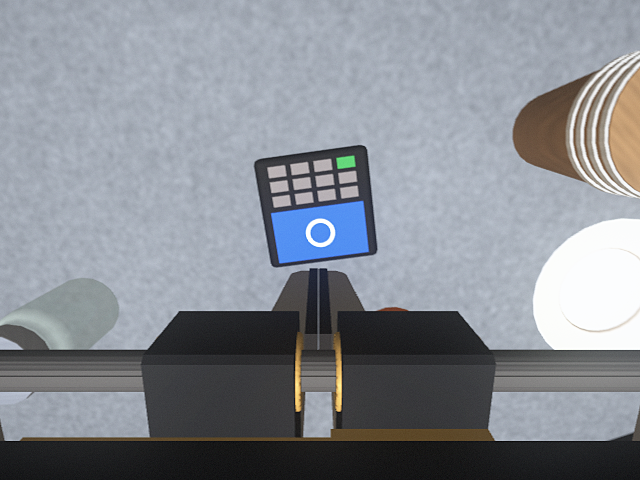

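The wrist view shows the white ring at (320,232) against an expected (320,234), so the hand is over the pad. I'll descend to about 52 mm above it and settle.

>>> {"op": "apply_moves", "data": {
  "series": [
    [[1,1,30],0,1],
    [[1,1,55],0,1],
    [[1,1,72],0,1],
    [[1,1,80],0,1],
    [[1,1,82],0,1],
    [[1,1,82],0,1],
    [[1,1,82],0,1],
    [[1,1,82],0,1]
  ]
}}

```text
time: 10.45
ee_pos: [461.9, 234.2, 81.3]
orientation: [179.9, 0.1, 157.3]
wrist_force: [0.8, -0.1, 0.3]
gripper_width: 0.5
finger_force: 0.0
```

>>> {"op": "apply_moves", "data": {
  "series": [
    [[0,0,0],0,1],
    [[0,0,0],0,1],
    [[0,0,0],0,1],
    [[0,0,0],0,1],
    [[0,0,0],0,1]
  ]
}}

```text
time: 10.95
ee_pos: [461.2, 233.9, 80.3]
orientation: [-180.0, -0.0, 157.3]
wrist_force: [0.4, 0.4, 0.1]
gripper_width: 0.2
finger_force: 0.0
```

Run:
```python
from plant import monitor, ticket
s=monitor.get_state(); print(s['time'],s['ee_pos'],s['orientation'],s['wrist_force'])
p=s['ee_pos']
if abs(p[0]-461)<6 and abs(p[1]-233)<6 and 70<p[2]<95: print(ticket.hand_in())
```

```text
10.95 [461.22188141 233.905916    80.26092872] [-1.79995880e+02 -1.74547402e-03  1.57264303e+02] [0.36365709 0.38706332 0.09865276]
the job is handed in; nothing more can be done
None
```

The job is handed in at about 11 s, verdict not shown: I pressed the bell to its stop and let it up, pointed at the tall orange mug for over 2 s, and finished pointing about 52 mm above the blue pad with no sign of contact.

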